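Show the vial carrier to the code reader

ROBOT

A 7-joint arm with a two-finger parallel gripper is mounted at the origin on the work surface. World frame = base frame: x ahead of the robot, y to its left, z up, the work surface at z = 0. Lengths are in m, angles in degrees, forces in N, time in s.
With the tool pointing down it reaches from about 0.425 to 0.875 m from the base axis. Payload 4.7 kg.
Tool frame: the origin (TCP) lies at the centre of the arm's flange, where the gripper is bolted on; the fingertips stand 182 mm ahead of it and the grasp point (between the pads) lies 164 mm ahead of it; z points along the fingers, y is the line along which they close (so a half turn about z gives the same grasp; the last joint's range is limited). The gripper opens to 87 mm and grips with 3 to 60 N. Pads are 19 mm wide; open, the fingers measure 117 mm over their backs; the gripper's body (75 mm by 190 mm) begins 51 mm behind the grasp point.
Start: joints at [76.61, 18.392, -4.016, 83.108, 1.295, 78.541, -3.26], TCP at [0.159, -0.63, 0.405] pointing down, gripper open.
Joint ranges: [-163.93, 163.93], [-17.29, 119.83], [-79.2, 71.16], [3.27, 140.29], [-89.18, 269.18], [5.43, 117.66], [-154.24, 154.24]. Speed limits (degrees/s): [147.25, 147.25, 180, 180, 180, 180, 180].

INTERFACE

Orientations are given as [roll, pitch, yaw] about the fixed x, y, z axes, in that order (R = Rz(yaw) Ry(pitch) Rx(roll)).
In Python, from cell import env gives the robot as it stands. The module is installed in compiled form; this text tells all that it offers.
- The arm moves only by the tool step_arm, never from a script. Its argument "steps" is one flat list of numbers, 5 for each row, row after row: the opening, from 0 (shut) to 1 (fully open), then the shift along the tool's x, y, z in mm, then the turn about the tool's z in degrees. In form: [grip, dx, dy, dz, roll, grip, dx, dy, dz, roll, ...]. A call has 1 to 12 rows; each row shifts and turns the commanded pose from where the row before left it, along the tool's axes as they then stand; what a row does not reach is not made up. A row lasts 1/8 s, in which the tool goes at most 62.5 mm and 10.7 degrees, less where a joint would pass 70% of its speed; a pose out of reach is approached as far as the arm can. A call with a gripper value outside its range is refused whole. The fingers move at their own pace and stop on an object; "grip_force" is the grip in N (left out, the last holds). Time passes only in rows, so rows that do not move let the fingers close. It gives the time, the measured TCP pose, the force, the opening and the grip force at its end, in the units of the state.
- env.get_obs(): the state, without advancing time (a new reading comes with each control period).
- env.read_camera(name): name is "scene" or "top" or "wrist"; returns a dict with "image" (420x560x3 uint8, red, green, blue), "camera_matrix" (3x3 intrinsics, pixels), "distortion" ([k1, k2, p1, p2, k3] as OpenCV has them; the pictures are not rectified), "R" (3x3) and "t" (3): a world point X has camera coordinates R X + t. Camera axes: x right, y down, z forward; pixel columns grow to the right and rows downward; lengths in m; the calibration is good to about 2 mm. A picture is of the moment at which its call begins. There is no depth.
- env.sign_off(): hands the job in; it is judged then, once.
The state is a dict: "time_s": time; "qpos": joint angles; "joint_velocities": joint speeds; "effort": joint torques, N m; "tool_pos": TCP position; "tool_rot": TCP orientation; "force": force on the tool from outside, world axes, zero at the start; "wrist_torque": the same for the moment, N m; "grip_width": finger opening in m; "grasp_force": force on a finger pad.
Only numpy, scipy, OpenCV 4.12 (cv2) and the standard library are available. Lean on these libraries where they do the work, as an engineer would, in place of code of your own. Each camera call takes 0.05 s, during which the arm holds its last target. There are 200 camera calls.

TASK

Take the carrier that holds the three vials by its handle bar, lift it straight up out of the analyser, bring it over the white reader and hold it there in the air, level, centred over the glass window and lined up with its long side, its underside about 10 cm above the glass. Keep it still there for at least three seconds and finish while still holding it: do not put it down or let go. Keep it upright with all vials in it throughout, and leave the empty carrier and everything else on the table where it is.

Things in the scene. Friction and masses are not known exactly. Their poses are not given: they have to be found in the camera images.
- carrier: the vial carrier with the three capped vials: a grey plastic block 120 x 40 x 30 mm (its x, y, z) with four 13 mm wells in a row along x, 3 filled, and an aluminium arch handle over it: two posts at the ends and a level bar along x. Origin: centre of the block's underside, z up. Stands loose in one of the analyser's two wells with 2 mm of play all round. About 0.15 to 0.28 kg without the vials
- carrier_bar (a point): centre of the carrier's handle bar, 92 mm above the block's underside; the bar is 116 mm long (along the carrier's x), 12 mm wide (y), 14 mm high, the gap under it is 55 mm, and the vials end 35 mm below the bar. Take it at its middle, closing across the width (y). Axes as the carrier
- carrier_base (a point): centre of the underside of the carrier (same as its origin and axes)
- spare: the other carrier, the same shape and size but with no vials in it, standing in the analyser's other well; leave it alone. Origin: centre of underside
- analyser: black bench analyser, fixed, 200 x 240 x 60 mm (its x, y, z), with two open wells side by side 110 mm apart along its y, each 124 x 44 mm (x, y) and 22 mm deep, so a carrier's underside stands 38 mm above the table. It may be on the left or the right of the table. Origin: centre of underside
- reader: white flat code reader, fixed, 190 x 120 x 50 mm (its x, y, z), glass window in its top; on the other side of the table from the analyser. Origin: centre of underside
- window (a point): centre of the reader's glass window, 150 x 70 mm (long side along its x), on the top face 50 mm above the table, z up
- vial0_mid (a point): capped vial, 13 mm diameter, 46 mm tall, 12 g, standing loose in a well of the carrier with its foot 4 mm above the carrier's underside; this point is half-way up it (27 mm above the carrier's underside)
- vial1_mid (a point): capped vial, 13 mm diameter, 46 mm tall, 12 g, standing loose in a well of the carrier with its foot 4 mm above the carrier's underside; this point is half-way up it (27 mm above the carrier's underside)
- vial2_mid (a point): capped vial, 13 mm diameter, 46 mm tall, 12 g, standing loose in a well of the carrier with its foot 4 mm above the carrier's underside; this point is half-way up it (27 mm above the carrier's underside)
- reagent: small reagent bottle with cap, 40 mm diameter, 100 mm high, standing between analyser and reader; bystander, origin: centre of its underside
- tipbox: open clear divided box, 85 x 120 x 50 mm, at the far side; bystander, origin: centre of its underside
- beaker: glass beaker, 66 mm diameter, 80 mm high, at the far side; bystander, origin: centre of its underside
- marker: white marker pen, about 150 mm long, 14 mm thick, lying between analyser and reader, nearer the robot; bystander, origin: centre of its underside
- tape: roll of paper tape lying flat, 90 mm outside diameter, 20 mm high, at the far side; bystander, origin: centre of its underside
- jar: jar with lid, 64 mm diameter, 75 mm high, at the far side; bystander, origin: centre of its underside
Things that resemble listed ones, but are neither listed nor needed, are in the scene too. Leave any green look-alike of the carrier alone. There is more than one size of the reader; the one meant has the size given above.

How it is judged (in metres and radians):
On the way, in this order (a step that is already met when the one before it is completed fails the run):
1. the carrier is lifted clear of the analyser in the gripper, level, with its three vials (contact force between carrier and the fingers above 0.5 N and contact force between carrier and analyser below 0.05 N and contact force between carrier and reader below 0.05 N and contact force between carrier and spare below 0.05 N and angle between carrier_base's own z axis and vertical below 0.12 rad and z of vial0_mid in the frame of carrier_base between 0.02 and 0.034 m and y of vial0_mid in the frame of carrier_base between -0.012 and 0.012 m and x of vial0_mid in the frame of carrier_base between -0.05 and 0.05 m and z of vial1_mid in the frame of carrier_base between 0.02 and 0.034 m and y of vial1_mid in the frame of carrier_base between -0.012 and 0.012 m and x of vial1_mid in the frame of carrier_base between -0.05 and 0.05 m and z of vial2_mid in the frame of carrier_base between 0.02 and 0.034 m and y of vial2_mid in the frame of carrier_base between -0.012 and 0.012 m and x of vial2_mid in the frame of carrier_base between -0.05 and 0.05 m and z of carrier_base in the frame of analyser above 0.075 m), for 0.2 s.
2. the carrier is held still and level over the reader's window for two seconds (contact force between carrier and the fingers above 0.5 N and contact force between carrier and analyser below 0.05 N and contact force between carrier and reader below 0.05 N and contact force between carrier and spare below 0.05 N and angle between carrier_base's own z axis and vertical below 0.12 rad and z of vial0_mid in the frame of carrier_base between 0.02 and 0.034 m and y of vial0_mid in the frame of carrier_base between -0.012 and 0.012 m and x of vial0_mid in the frame of carrier_base between -0.05 and 0.05 m and z of vial1_mid in the frame of carrier_base between 0.02 and 0.034 m and y of vial1_mid in the frame of carrier_base between -0.012 and 0.012 m and x of vial1_mid in the frame of carrier_base between -0.05 and 0.05 m and z of vial2_mid in the frame of carrier_base between 0.02 and 0.034 m and y of vial2_mid in the frame of carrier_base between -0.012 and 0.012 m and x of vial2_mid in the frame of carrier_base between -0.05 and 0.05 m and horizontal distance between carrier_base and window below 0.022 m and z of carrier_base in the frame of window between 0.06 and 0.14 m and angle between the x axis of carrier_base and the x axis of window, either way round below 0.22 rad and linear speed of carrier below 0.02 m/s and angular speed of carrier below 0.12 rad/s), for 2 s.
At the end, for the whole second after the job is handed in: Held in the fingers, touching no analyser, reader or spare carrier; underside 60 to 140 mm above the glass, within 22 mm of its centre, long axis within 0.22 rad of the window's (either way round), tilt under 0.12 rad, slower than 20 mm/s and 0.12 rad/s, all three vials in their wells (all of step 2); the arm keeps its last pose, push and grip.
It fails at once if the carrier is tipped by more than 0.35 rad (20 deg) (angle between carrier_base's own z axis and vertical above 0.35 rad).
It fails at once if the carrier strikes or is set on the reader (contact force between carrier and reader above 2 N).
It fails at once if the empty carrier is moved by more than 15 mm (distance of spare from where it was at the start of the episode above 0.015 m).
It fails at once if a bystander is moved by more than 30 mm (distance of any of reagent, tipbox, beaker, marker, tape, jar from where it was at the start of the episode above 0.03 m).
It also fails if it takes over 51 s, if anything falls off the work surface, if the arm or the gripper's body presses on something with over 40 N, if the wrist force passes 120 N, or if a joint passes its speed limit or range.

## Working session

There is one attempt and no reset: what is moved stays moved. The work goes in short steps, Python scripts to look and compute and a tool call to move; the robot and the scene stay as the last step left them, time stands still between calls to the robot, and variables do not carry over. Pictures are saved under pics/ and viewed, at most 10 in all, crops included, and the job is handed in when it is done.

Besides the shell and the picture viewer there is one more tool, called by a JSON object that holds its "fn" and its "kwargs". step_arm: Moves the arm, as the interface text tells. Its arguments: {"type":"object","properties":{"steps":{"type":"array","items":{"type":"number"}},"grip_force":{"type":"number"}},"required":["steps"]}

```bash
mkdir -p pics
cat > h.py <<'E'
import numpy as np, cv2
from cell import env
def shot(n,f):
    c=env.read_camera(n); cv2.imwrite(f'pics/{f}.png',c['image'][:,:,::-1]); np.savez(f'pics/{f}.npz',**c); return c
def ray(c,uv,z):
    p=cv2.undistortPoints(np.array(uv,float).reshape(-1,1,2),c['camera_matrix'],c['distortion']).reshape(-1,2)
    d=np.c_[p,np.ones(len(p))]@c['R']; o=-c['R'].T@c['t']
    return o+d*((z-o[2])/d[:,2])[:,None]
def proj(c,X):
    return cv2.projectPoints(np.array(X,float).reshape(-1,3),cv2.Rodrigues(c['R'])[0],c['t'],c['camera_matrix'],c['distortion'])[0].reshape(-1,2)
E
python3 - <<'E'
from h import *
for n in('top','scene'):
    c=shot(n,n+'0'); print(n,-c['R'].T@c['t'])
o=env.get_obs(); print(o['tool_pos'],o['tool_rot'],o['time_s'],o['grip_width'])
E
```

```text
top [ 0.37237656 -0.00656902  1.09060018]
scene [ 1.10968736 -0.2398012   0.88004136]
[ 0.15936077 -0.62997339  0.40377017] [-1.79901797e+02  3.63558289e-03  1.42017055e+01] 0.1 0.08711962698211746
```

View pics/top0.png

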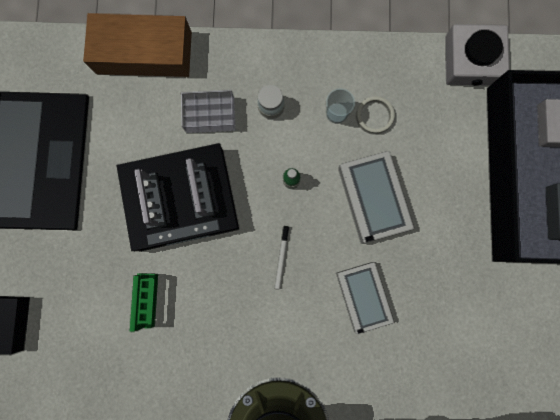

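View pics/scene0.png

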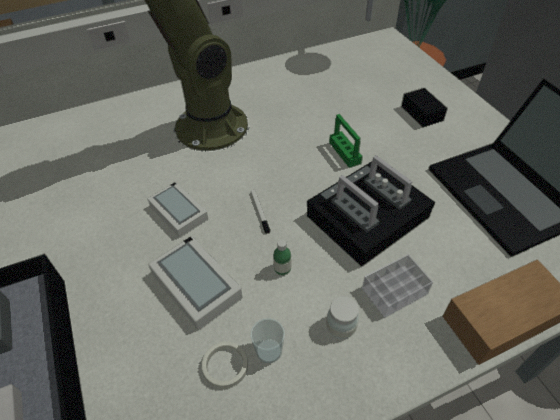

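The top view shows the analyser at about (180,197) with its two carriers at (150,198) and (202,188). The large reader is at (376,197) and the small one at (366,297). The scene view shows white caps in the carrier nearer the laptop. I'll zoom in to confirm that and get corner pixels.

Run:
```python
from h import *
c=dict(np.load('pics/top0.npz')); im=c['image'][:,:,::-1]
cv2.imwrite('pics/crop.png',cv2.resize(im[140:255,110:250],None,fx=5,fy=5,interpolation=cv2.INTER_CUBIC))
def rect(mask,z,lab,lo):
    for k in cv2.findContours(mask.astype('uint8'),cv2.RETR_EXTERNAL,cv2.CHAIN_APPROX_NONE)[0]:
        if cv2.contourArea(k)<lo: continue
        P=ray(c,k[:,0],z)[:,:2]
        (x,y),s,a=cv2.minAreaRect((P*1000).astype('float32')); print(lab,k[:,0].mean(0).round(),round(x),round(y),np.round(s),round(a,1))
hsv=cv2.cvtColor(im,cv2.COLOR_BGR2HSV); H,S,V=cv2.split(hsv)
roi=np.zeros(H.shape,bool); roi[140:340,320:420]=1
rect(roi&(S>35)&(H>80)&(H<110)&(V>80),.05,'glass',800)
roi[:]=0; roi[140:255,112:245]=1
rect(roi&(V<45),.06,'analyser',1500)
```

```text
analyser [177. 198.] 514 241 [204. 243.] 14.0
```

View pics/crop.png

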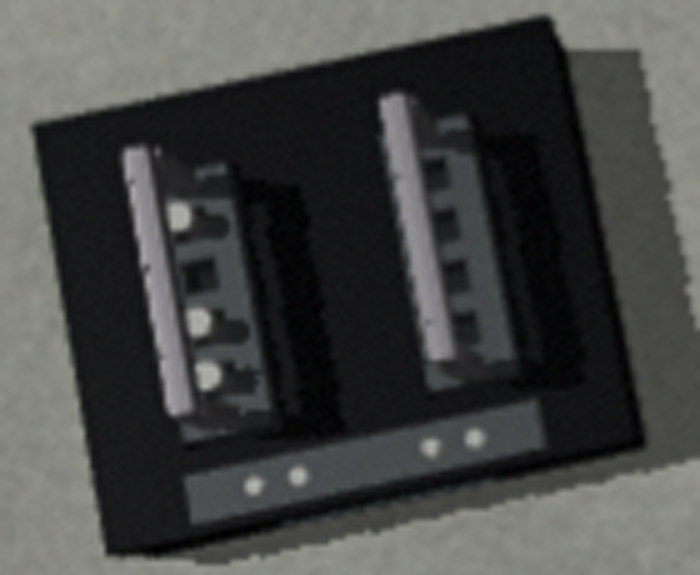

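The left carrier holds the three white caps. Next I'll measure its bar top (z = 0.137) and the glass.

Run:
```python
from h import *
c=dict(np.load('pics/top0.npz')); im=c['image'][:,:,::-1]
hsv=cv2.cvtColor(im,cv2.COLOR_BGR2HSV); H,S,V=cv2.split(hsv)
print(hsv[197,376],hsv[297,366],im[197,376])
def rects(mask,z,lab,lo):
    for k in cv2.findContours(mask.astype('uint8'),cv2.RETR_EXTERNAL,cv2.CHAIN_APPROX_NONE)[0]:
        if cv2.contourArea(k)<lo: continue
        P=ray(c,k[:,0],z)[:,:2]
        (x,y),s,a=cv2.minAreaRect((P*1000).astype('float32')); print(lab,k[:,0].mean(0).round(),round(x),round(y),np.round(s),round(a,1))
roi=np.zeros(H.shape,bool); roi[140:340,330:420]=1
g=hsv[197,376].astype(int)
m=roi&(np.abs(hsv.astype(int)-g).max(2)<22)
rects(cv2.morphologyEx(m.astype('uint8'),cv2.MORPH_OPEN,np.ones((3,3))),.05,'glass',500)
e=(np.array([[137,148],[180,414],[403,95],[439,359]])+.5)/5-.5+[110,140]
P=ray(c,e,.137); print(P.round(4))
for a,b in((0,1),(2,3)):
    d=P[a]-P[b]; print((P[a]+P[b])/2,np.hypot(*d[:2]),np.degrees(np.arctan2(d[1],d[0])))
```

```text
[ 94  31 115] [ 94  32 120] [115 113 101]
glass [366. 298.] 302 -185 [109.  52.] 18.1
glass [377. 196.] 530 -210 [150.  70.] 17.2
[[0.5593 0.3101 0.137 ]
 [0.4478 0.2844 0.137 ]
 [0.5851 0.1998 0.137 ]
 [0.4736 0.1786 0.137 ]]
[0.50356486 0.29723508 0.137     ] 0.11437515177894983 12.997932982766374
[0.52934374 0.18919531 0.137     ] 0.11353317437571818 10.724396981997545
```

{"fn": "step_arm", "kwargs": {"steps": [1,20,-10,0,0,1,40,-19,0,0,1,40,-19,0,0,1,40,-19,0,0,1,40,-19,0,0,1,40,-19,0,0,1,40,-19,0,0,1,40,-19,0,0,1,40,-19,0,0,1,40,-19,0,0,1,20,-20,0,0,1,12,-45,0,0], "grip_force": 30}}

```text
time_s: 1.6
tool_pos: [0.4996, -0.2886, 0.4041]
tool_rot: [-180.0, -0.0, 14.2]
force: [0.3, 0.7, -0.2]
grip_width: 0.0869
grasp_force: 0.0
```

{"fn": "step_arm", "kwargs": {"steps": [1,12,-45,0,0,1,12,-45,0,0,1,12,-45,0,0,1,12,-45,0,0,1,12,-45,0,0,1,12,-45,0,0,1,12,-45,0,0,1,12,-45,0,0,1,12,-45,0,0,1,12,-45,0,0,1,6,-25,0,0,1,0,0,0,0]}}

```text
time_s: 3.1
tool_pos: [0.5022, 0.2045, 0.4047]
tool_rot: [-179.9, 0.0, 14.6]
force: [-0.5, -0.6, -0.3]
grip_width: 0.0871
grasp_force: 0.0
```

Run:
```python
from h import *
c=shot('wrist','w0'); print(-c['R'].T@c['t'],c['R'][2]); o=env.get_obs(); print(o['tool_pos'],o['tool_rot'])
print(proj(c,[[.5593,.3101,.137],[.4478,.2844,.137]]))
```

```text
[0.57120982 0.22122209 0.38377705] [-0.25195666 -0.06426582 -0.96560227]
[0.50294088 0.20232638 0.40450479] [1.79973011e+02 4.36600327e-02 1.43952422e+01]
[[146.02038868 100.13805551]
 [157.04583644 263.18382306]]
```

View pics/w0.png

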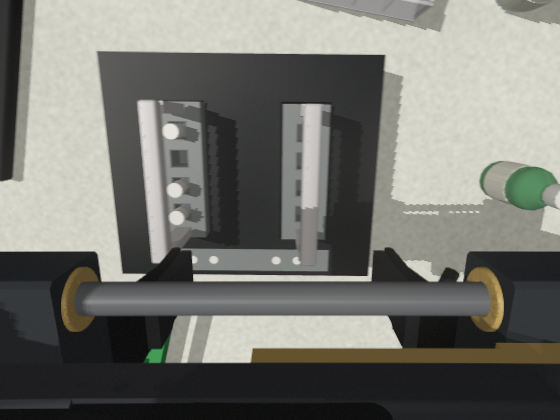

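In the wrist view the loaded bar's top runs from about (149,101) to (160,262). That is within 3 px of my prediction.

Run:
```python
from h import *
c=dict(np.load('pics/w0.npz'))
P=ray(c,[[149.5,101],[160,262]],.137); d=P[0]-P[1]; m=P.mean(0)
print(m,np.hypot(*d[:2]),np.degrees(np.arctan2(d[1],d[0])))
t=np.radians(14.4); v=(m-[.5029,.2023,0])[:2]
print(v@[np.cos(t),np.sin(t)],v@[np.sin(t),-np.cos(t)])
```

```text
[0.50430738 0.29514199 0.137     ] 0.11295995667347705 12.977985519943067
0.024452033287813507 -0.0895751896935393
```

{"fn": "step_arm", "kwargs": {"steps": [1,8,-30,0,1,1,8,-30,0,0,1,8,-30,0,0,1,0,0,15,0,1,0,0,20,0,1,0,0,20,0,1,0,0,20,0,1,0,0,20,0,1,0,0,15,0,0.5,0,0,0,0,0.5,0,0,0,0]}}

```text
time_s: 4.53
tool_pos: [0.5066, 0.2942, 0.2953]
tool_rot: [-180.0, -0.1, 13.2]
force: [0.4, 1.1, 0.2]
grip_width: 0.0744
grasp_force: 0.0
```

Run:
```python
from h import *
c=shot('wrist','w1'); o=env.get_obs(); print(o['tool_pos'],o['tool_rot'],o['grip_width'],o['force'])
```

```text
[0.50665174 0.29430093 0.29550695] [-1.79975633e+02 -7.96460416e-02  1.32091082e+01] 0.07042880491146862 [-0.09114183 -0.50008765  0.14043008]
```

View pics/w1.png

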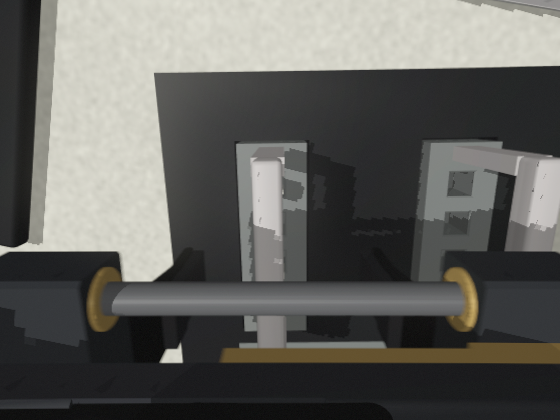

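The bar sits between the open fingers. I'll make a small trim, close, and lift.

{"fn": "step_arm", "kwargs": {"steps": [0.3,-2,-2,1,0,0.2,0,0,0,0,0,0,0,0,0,0,0,0,0,0,0,0,0,0,0,0,0,0,0,0,0,0,0,0,0,0,0,0,0,0], "grip_force": 40}}

```text
time_s: 5.58
tool_pos: [0.504, 0.2955, 0.2937]
tool_rot: [-180.0, -0.0, 13.2]
force: [-0.3, 1.1, -1.2]
grip_width: 0.012
grasp_force: 39.7
```

{"fn": "step_arm", "kwargs": {"steps": [0,0,0,-3,0,0,0,0,-6,0,0,0,0,-8,0,0,0,0,-8,0,0,0,0,-10,0,0,0,0,-10,0,0,0,0,-10,0,0,0,0,-10,0,0,0,0,-5,0,0,0,0,0,0,0,0,0,0,0]}}

```text
time_s: 6.95
tool_pos: [0.5039, 0.2952, 0.3633]
tool_rot: [180.0, 0.0, 13.2]
force: [1.0, 0.3, -3.1]
grip_width: 0.0115
grasp_force: 39.7
```

Run:
```python
from h import *
c=shot('scene','s1'); o=env.get_obs(); print(o['tool_pos'],o['tool_rot'],o['grip_width'],o['force'],o['wrist_torque'])
cv2.imwrite('pics/s1c.png',cv2.resize(c['image'][60:280,260:480,::-1],None,fx=2.5,fy=2.5))
```

```text
[0.50386871 0.2952825  0.36322066] [1.79987239e+02 5.13250008e-02 1.32023933e+01] 0.011371348744243472 [-0.94493883 -0.27491865 -3.09156378] [ 0.01489186 -0.04083799 -0.00109223]
```

View pics/s1c.png

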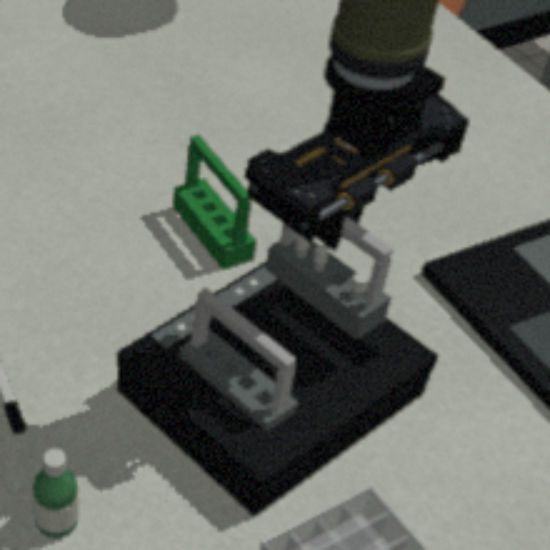

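The carrier is level and clear, with its vials in. I'll raise it to pass over the spare and travel to the reader.

{"fn": "step_arm", "kwargs": {"steps": [0,0,0,-8,0,0,0,0,-15,0,0,0,0,-18,0,0,0,0,-18,0,0,0,0,-12,0,0,0,0,-6,0,0,-1,5,0,0,0,-2,12,0,0,0,-4,20,0,0,0,-5,28,0,0,0,-5,30,0,0,0,-5,30,0,0]}}

```text
time_s: 8.5
tool_pos: [0.511, 0.1665, 0.44]
tool_rot: [180.0, 0.1, 13.1]
force: [-0.2, 0.5, -2.7]
grip_width: 0.0115
grasp_force: 39.7
```

{"fn": "step_arm", "kwargs": {"steps": [0,-6,32,0,0,0,-6,32,0,0,0,-6,32,0,0,0,-6,32,0,0,0,-6,32,0,0,0,-6,32,0,0,0,-6,32,0,0,0,-6,32,0,0,0,-6,30,0,0,0,-5,25,0,0,0,-3,15,0,0,0,-2,8,0,0]}}

```text
time_s: 10.0
tool_pos: [0.5247, -0.1721, 0.4403]
tool_rot: [-180.0, 0.0, 13.1]
force: [-0.6, -0.1, -2.4]
grip_width: 0.0119
grasp_force: 39.7
```

{"fn": "step_arm", "kwargs": {"steps": [0,0,0,3,-1,0,0,0,6,-1,0,0,0,8,-1,0,0,0,8,-1,0,0,0,6,0,0,0,0,3,0,0,0,0,0,0,0,0,0,0,0]}}

```text
time_s: 11.0
tool_pos: [0.5252, -0.1712, 0.407]
tool_rot: [180.0, -0.0, 17.2]
force: [-0.2, 0.0, -2.9]
grip_width: 0.0113
grasp_force: 39.7
```

Run:
```python
from h import *
c=shot('scene','s2'); t=shot('top','t2'); o=env.get_obs(); print(o['tool_pos'],o['tool_rot'],o['grip_width'],o['force'])
d=np.array([.53,-.21])-o['tool_pos'][:2]; a=np.radians(o['tool_rot'][2])
print(d@[np.cos(a),np.sin(a)],d@[np.sin(a),-np.cos(a)])
A=cv2.resize(c['image'][130:350,100:300,::-1],(400,440)); B=cv2.resize(t['image'][130:350,290:490,::-1],(400,440))
cv2.imwrite('pics/s2c.png',np.hstack([A,B]))
```

```text
[ 0.52515508 -0.17116488  0.40707001] [ 1.79973996e+02 -2.46646275e-02  1.71943258e+01] 0.011617839021118995 [ 0.15579593  0.03725065 -3.01795769]
-0.006851790218760503 0.038531708554769145
```

View pics/s2c.png

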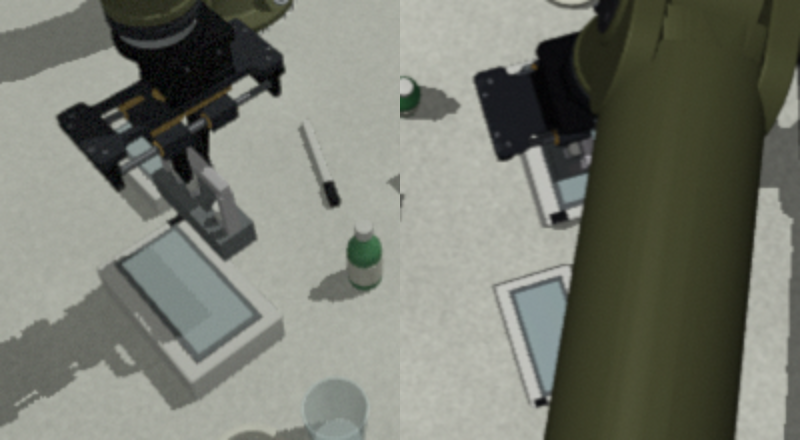

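The carrier hangs level, about 39 mm short of the window centre. I'll make the last shift and then hold.

{"fn": "step_arm", "kwargs": {"steps": [0,-1,4,0,0,0,-2,8,0,0,0,-2,11,0,0,0,-1,9,0,0,0,-1,5,0,0,0,0,2,0,0,0,0,0,0,0,0,0,0,0,0]}}

```text
time_s: 12.1
tool_pos: [0.53, -0.21, 0.4068]
tool_rot: [-180.0, -0.0, 17.2]
force: [-0.5, -0.1, -2.0]
grip_width: 0.0116
grasp_force: 39.7
```

Run:
```python
from h import *
c=shot('scene','s3'); o=env.get_obs(); print(o['tool_pos'],o['tool_rot'],o['grip_width'])
im=np.ascontiguousarray(c['image'][:,:,::-1])
a=np.radians(17.2);R=np.array([[np.cos(a),-np.sin(a),0],[np.sin(a),np.cos(a),0],[0,0,1]])
# expected carrier corners (underside and block top) if exactly over the window
q=[[sx*.06,sy*.02,z] for z in(.15,.18) for sx,sy in((1,1),(1,-1),(-1,-1),(-1,1))]
p=proj(c,np.array(q)@R.T+[.53,-.21,0])
A=cv2.resize(im[130:330,120:320],None,fx=3,fy=3,interpolation=cv2.INTER_CUBIC)
for u in p: cv2.circle(A,tuple(int(v) for v in (u-[120,130])*3+1),3,(0,0,255),-1)
cv2.imwrite('pics/s3c.png',A)
```

```text
[ 0.52997689 -0.21000699  0.40678795] [ 1.79998322e+02 -1.63946234e-03  1.72364377e+01] 0.011494351672483557
```

View pics/s3c.png

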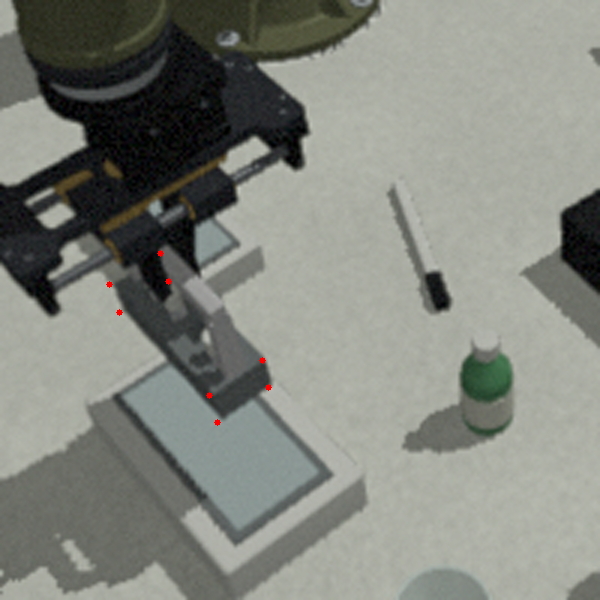

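The projected corners match the carrier to within about 3 px, roughly 5 mm. It is level and aligned, so now I'll hold.

{"fn": "step_arm", "kwargs": {"steps": [0,0,0,0,0,0,0,0,0,0,0,0,0,0,0,0,0,0,0,0,0,0,0,0,0,0,0,0,0,0,0,0,0,0,0,0,0,0,0,0,0,0,0,0,0,0,0,0,0,0,0,0,0,0,0,0,0,0,0,0]}}

```text
time_s: 13.65
tool_pos: [0.5299, -0.2104, 0.4067]
tool_rot: [180.0, 0.0, 17.2]
force: [0.5, -0.5, -2.4]
grip_width: 0.0114
grasp_force: 39.7
```

{"fn": "step_arm", "kwargs": {"steps": [0,0,0,0,0,0,0,0,0,0,0,0,0,0,0,0,0,0,0,0,0,0,0,0,0,0,0,0,0,0,0,0,0,0,0,0,0,0,0,0,0,0,0,0,0,0,0,0,0,0,0,0,0,0,0,0,0,0,0,0]}}

```text
time_s: 15.15
tool_pos: [0.5299, -0.2105, 0.4067]
tool_rot: [180.0, 0.0, 17.2]
force: [-0.1, -0.0, -2.6]
grip_width: 0.0111
grasp_force: 39.7
```

{"fn": "step_arm", "kwargs": {"steps": [0,0,0,0,0,0,0,0,0,0,0,0,0,0,0,0,0,0,0,0,0,0,0,0,0,0,0,0,0,0,0,0,0,0,0,0,0,0,0,0,0,0,0,0,0,0,0,0,0,0,0,0,0,0,0,0,0,0,0,0]}}

```text
time_s: 16.65
tool_pos: [0.5299, -0.2105, 0.4068]
tool_rot: [180.0, -0.0, 17.2]
force: [1.0, 0.2, -2.9]
grip_width: 0.0114
grasp_force: 39.7
```

```bash
python3 -c "
from cell import env
print(env.sign_off())"
```

```text
the job is handed in; nothing more can be done
None
```

The carrier with its three vials is held level about 10 cm above the glass, within roughly 5 mm of the window's centre and in line with it; I kept it still for 4.5 s and handed the job in while still gripping it, though the hand-in gave no verdict.

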